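Hang the measuring-tool caddy on the bench rail

TASK

Pick up the orange caddy by its upright grip, carry it tipped about 20 degrees with its front up, and hook the lip along its back over the round steel rail, near the middle of the rail and on the side where the flat stop bar stands out. Then swing its front down until it hangs flat and level on the rail with its back against the stop bar, and let go. Leave the blue and the black caddy where they stand.

Things in the scene. Friction and masses are not known exactly. Their poses are not given: they have to be found in the camera images.
- orange_caddy_grip (a point): Grip centre of the orange 0.3 kg caddy, 76 mm above its underside; z up, front -x, back +x. Grip block 36 (x) x 20 (y) mm, 50 to 100 mm above underside. Tray 70 (x) x 90 (y), 50 high. Back face x = 35; a lip along it, open below: underside z = -6, top z = -1, slot x = 35 to 49, 12 deep, then its outer wall flares at 45 degrees to x = 68, z = -36 (mouth 30 wide). Values in mm from the grip centre
- rail_mid (a point): Middle of the axis of a fixed level steel rail, 10 mm thick, 130 mm up, along y, 260 mm clear between two posts with 22 mm ball caps. 52 mm lower a flat stop bar, 18 mm high, its face at x = -9 mm. The caddy hangs on the -x side, its axes parallel to these; hung flat, its grip centre is near x = -44, z = 11 mm. Base plate 120 (x) x 320 (y) x 12 mm on the bench
- blue_caddy_grip (a point): Grip centre of the blue caddy, same shape, size and axes as the orange one. A bystander: leave it where it stands
- black_caddy_grip (a point): Grip centre of the black caddy, same shape, size and axes as the orange one. A bystander: leave it where it stands

How it is judged:
By the outcome, as a careful person would: the job done as asked, in the order asked, and still so for the second after the job is handed in, with the robot touching nothing.
It also fails if it takes over 45 s, if anything falls off the work surface, if the arm or the gripper's body presses on something with over 40 N, if the wrist force passes 120 N, or if a joint passes its speed limit or range.

ROBOT

A 6-joint arm with a two-finger parallel gripper is mounted at the origin on the work surface. World frame = base frame: x ahead of the robot, y to its left, z up, the work surface at z = 0. Lengths are in m, angles in degrees, forces in N, time in s.
With the tool pointing down it reaches from about 0.4 to 0.825 m from the base axis. Payload 7 kg.
Tool frame: the origin (TCP) lies midway between the tips of the shut fingers; the grasp point (between the pads) lies 19 mm behind it; z points along the fingers, y is the direction in which the jaws open and shut (so a half turn about z gives the same grasp; the last joint's range is limited). The gripper opens to 88 mm and grips with 3 to 60 N. Pads are 19 mm wide; open, the fingers measure 130 mm over their backs; the gripper's body (78 mm by 193 mm) begins 47 mm behind the grasp point.
Start: joints at [90.934, 20.546, 0.682, 0, -70.136, -16.507], TCP at [0.181, 0.65, 0.227] pointing down, gripper open.
Joint ranges: [-176.03, 176.03], [-82.01, 121.73], [-58.28, 71.71], [-173.87, 95.51], [-174.79, -0.11], [-173.66, 173.66]. Speed limits (degrees/s): [136.94, 136.94, 172.46, 180, 180, 180].

INTERFACE

Orientations are given as [roll, pitch, yaw] about the fixed x, y, z axes, in that order (R = Rz(yaw) Ry(pitch) Rx(roll)).
In Python, from plant import get_state, capture, get_calibration, close_job, boxes_of, cut_out gives the robot as it stands.
- The arm moves only by the tool apply_moves, never from a script. Its argument "commands" is a list of rows, each an object with "grip": the closure, from 0 (fully open) to 1 (shut); "slide": the shift along the tool's x, y, z in m, a list of three; "roll": the turn about the tool's z in degrees. In form: [{"grip": grip, "slide": [x, y, z], "roll": roll}, ...]. A call has 1 to 5 rows; each row is the pose to reach, as a shift and turn from the pose commanded when the call began, along the tool's axes at that moment; what a row does not reach only later rows make up. A row lasts 1/8 s, in which the tool goes at most 62.5 mm and 10.7 degrees, less where a joint would pass 70% of its speed; a pose out of reach is approached as far as the arm can. A call with a gripper value outside its range is refused whole. The fingers move at their own pace and stop on an object; "grip_force" is the grip in N (left out, the last holds). Time passes only in rows, so rows that repeat a pose let the fingers close. It gives the time, the measured TCP pose, the force and the opening at its end, in the units of the state.
- get_state(): the state, without advancing time (a new reading comes with each control period).
- capture(name): name is "side" or "top"; returns (picture, depth): 480x640x3 uint8, red, green, blue; 480x640 float32, m along the optical axis (not along the pixel's ray), 0 where there is no reading.
- get_calibration(name): a dict with "mtx" (3x3 intrinsics, pixels), "R" (3x3) and "t" (3): a world point X has camera coordinates R X + t. Camera axes: x right, y down, z forward; pixel columns grow to the right and rows downward; lengths in m; the calibration is good to about 2 mm. A picture is of the moment at which its call begins. get_calibration takes no time and is no camera call.
- close_job(): hands the job in, once; it reports no verdict.
Trained networks look in the newest picture that a camera, given by its name, has taken for a name from the list of things; names that differ only in an ending like _2 or _b are one class to them, and where a whole thing is asked for, a point or a joint stands for the part that bears it (a point fixed in the world has none). Each returns a list of dicts, best first, with "score" (0 to 1); they miss things now and then, are a little off and sometimes report something else, mostly with a low value. They report only what shows in the picture. A call takes as long as a camera call.
- boxes_of(name, camera): "position" ([x, y, z] in m, in the coordinates of the camera as it stood for that picture, good to about 4 mm: the middle of the surface that is visible of it).
- cut_out(name, camera): "mask" (480x640 bool, what is visible of it).
The state is a dict: "time_s": time; "joints": joint angles; "qd": joint speeds; "joint_torque": joint torques, N m; "tcp_pos": TCP position; "eef_rot": TCP orientation; "contact_force": force on the tool from outside, world axes, zero at the start; "moment": the same for the moment, N m; "gripper_width": finger opening in m.
Only numpy, scipy, OpenCV 4.12 (cv2) and the standard library are available. Lean on these libraries where they do the work, as an engineer would, in place of code of your own. Each camera call takes 0.05 s, during which the arm holds its last target.

## Working session

There is one attempt and no reset: what is moved stays moved. The work goes in short steps, Python scripts to look and compute and a tool call to move; the robot and the scene stay as the last step left them, time stands still between calls to the robot, and variables do not carry over. Pictures are saved under pics/ and viewed, and the job is handed in when it is done.

Besides the shell and the picture viewer there is one more tool, called after "Emit:" by a JSON object that holds its "api" and its "payload". apply_moves: Moves the arm, as the interface text tells. Its arguments: {"type":"object","properties":{"commands":{"type":"array"},"grip_force":{"type":"number"}},"required":["commands"]}

```bash
ls; mkdir -p pics; python3 - <<'E'
from plant import *
import cv2,numpy as np
print(get_state())
for n in("side","top"):
    p,d=capture(n); cv2.imwrite(f"pics/{n}0.png",p[:,:,::-1]); np.savez(f"{n}0.npz",p=p,d=d)
    c=get_calibration(n); print(n,{k:np.round(v,4).tolist() for k,v in c.items()})
E
```

```text
pics
{'time_s': 0.0, 'joints': array([ 9.09361678e+01,  2.05913800e+01,  6.33644906e-01, -1.99889358e-02,
       -7.01339274e+01, -1.65073603e+01]), 'qd': array([0.06072248, 0.04349614, 0.03431915, 0.05233684, 0.03918495,
       0.06991157]), 'joint_torque': array([-1.53086468e-03, -5.82713270e+01,  2.93062896e+01,  6.99726686e+00,
        6.84000668e-03, -1.57679519e-04]), 'tcp_pos': array([0.18108404, 0.6497593 , 0.22562272]), 'eef_rot': array([ 1.79906776e+02, -8.03105275e-03, -1.55779937e+01]), 'contact_force': array([-0.02412948, -0.03461042, -1.05943512]), 'moment': array([ 0.00078523, -0.01654313,  0.02049493]), 'gripper_width': 0.08752393173944348}
side {'mtx': [[478.3786, 0.0, 315.807], [0.0, 478.3786, 236.5107], [0.0, 0.0, 1.0]], 'R': [[-0.9998, -0.0182, 0.0011], [-0.0122, 0.6246, -0.7809], [0.0135, -0.7808, -0.6247]], 't': [0.5282, 0.0953, 0.932]}
top {'mtx': [[601.3748, 0.0, 324.208], [0.0, 601.3748, 244.1627], [0.0, 0.0, 1.0]], 'R': [[0.016, -0.9998, -0.0113], [-0.9985, -0.0154, -0.0517], [0.0515, 0.0121, -0.9986]], 't': [-0.0088, 0.5414, 1.286]}
```

View pics/side0.png

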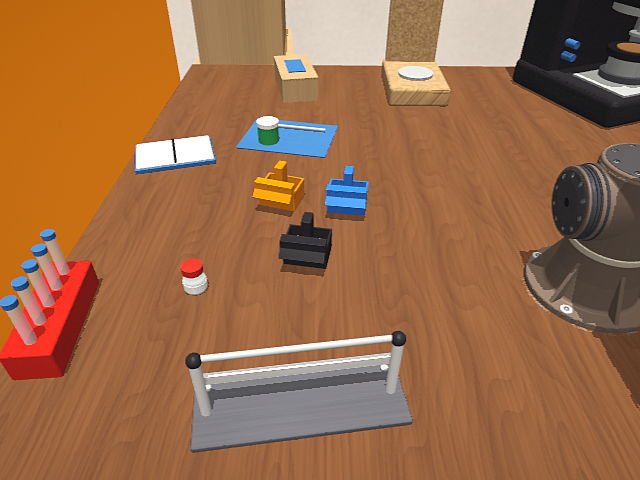

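View pics/top0.png

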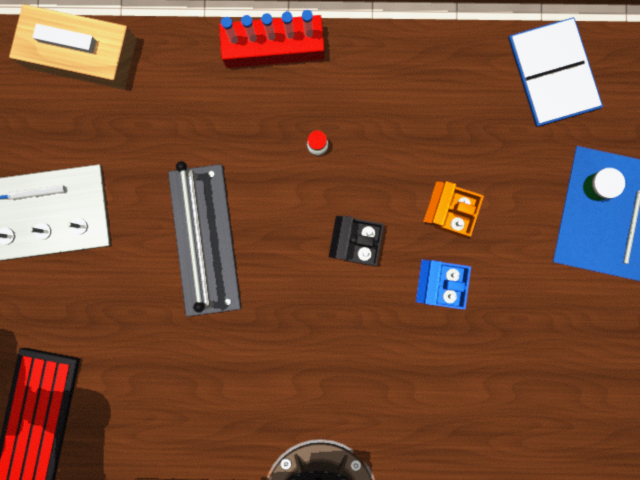

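```bash
cat > h.py <<'E'
from plant import *
import cv2,numpy as np
def cloud(n,d,mask):
    c=get_calibration(n);K=c["mtx"]
    v,u=np.nonzero(mask&(d>0));z=d[v,u]
    P=np.stack([(u-K[0,2])*z/K[0,0],(v-K[1,2])*z/K[1,1],z],1)
    return (P-c["t"])@c["R"],u,v
E
python3 - <<'E'
from h import *
np.set_printoptions(suppress=True,precision=4)
for n in("top","side"):
    c=get_calibration(n); d=capture(n)[1]
    for t in("orange_caddy_grip","blue_caddy_grip","black_caddy_grip","rail_mid"):
        for b in boxes_of(t,n)[:2]: print(n,t,round(b["score"],2),c["R"].T@(np.array(b["position"])-c["t"]))
        m=cut_out(t,n)
        if m:
            np.save(f"m_{n}_{t}.npy",m[0]["mask"])
            P,u,v=cloud(n,d,m[0]["mask"]); print("  mask",round(m[0]["score"],2),len(P),P.min(0),P.max(0))
            r=cv2.minAreaRect(P[:,:2].astype(np.float32)*1000);print("  ",r)
    np.save(f"d_{n}.npy",d)
E
```

```text
top orange_caddy_grip 0.56 [ 0.6178 -0.2733  0.0489]
  mask 0.67 2219 [ 0.5612 -0.337  -0.006 ] [ 0.6832 -0.2124  0.107 ]
   ((625.7107543945312, -279.5337829589844), (113.44779968261719, 108.66404724121094), 72.58393096923828)
top blue_caddy_grip 0.65 [ 0.4581 -0.2547  0.0486]
  mask 0.85 2098 [ 0.4106 -0.3066 -0.004 ] [ 0.5099 -0.1972  0.1061]
   ((458.8205261230469, -251.18252563476562), (103.28890991210938, 91.0626220703125), 82.58987426757812)
top black_caddy_grip 0.96 [ 0.5445 -0.0695  0.0514]
  mask 0.72 2091 [ 0.4975 -0.122  -0.0054] [ 0.6009 -0.0111  0.1051]
   ((551.6605224609375, -67.40675354003906), (103.31090545654297, 96.16372680664062), 80.65807342529297)
top rail_mid 0.82 [0.5424 0.2495 0.0127]
  mask 0.81 8196 [ 0.381   0.1812 -0.0062] [0.7119 0.3473 0.1456]
   ((548.9320678710938, 262.38330078125), (326.9566345214844, 125.16026306152344), 8.973691940307617)
side orange_caddy_grip 0.98 [ 0.6173 -0.2451  0.0527]
  mask 0.96 1671 [ 0.5645 -0.4675 -0.0033] [ 0.6772 -0.207   0.102 ]
   ((612.6732788085938, -336.0472412109375), (246.53172302246094, 109.18204498291016), 79.01631164550781)
side blue_caddy_grip 0.81 [ 0.4635 -0.2253  0.0539]
side black_caddy_grip 0.6 [ 0.546  -0.0385  0.0558]
  mask 0.9 2151 [ 0.4976 -0.2215 -0.0031] [ 0.6109 -0.0065  0.1012]
   ((553.0475463867188, -111.93535614013672), (112.30860137939453, 216.2023162841797), 4.494343280792236)
side rail_mid 0.61 [0.5485 0.2735 0.0085]
  mask 0.68 18048 [ 0.3762  0.1299 -0.0036] [0.7213 0.3474 0.1418]
   ((540.4432373046875, 236.8164520263672), (350.6020202636719, 174.07603454589844), 8.672745704650879)
```

```bash
python3 - <<'E'
from h import *
np.set_printoptions(suppress=True,precision=4)
for n in("top","side"):
    d=np.load(f"d_{n}.npy")
    P,u,v=cloud(n,d,np.ones(d.shape,bool))
    near=lambda c,r:np.hypot(P[:,0]-c[0],P[:,1]-c[1])<r
    for nm,c in(("or",(.62,-.275)),("bl",(.46,-.25)),("bk",(.548,-.068))):
        s=near(c,.085)
        for lo,hi in((.094,.108),(.068,.082),(.044,.056)):
            Q=P[s&(P[:,2]>lo)&(P[:,2]<hi)]
            if len(Q)>15: print(n,nm,lo,len(Q),np.median(Q[:,2]),cv2.minAreaRect(Q[:,:2].astype(np.float32)*1000))
    s=near((.548,.26),.2)
    Q=P[s&(P[:,2]>.115)]
    print(n,"all>115",len(Q),Q.min(0),Q.max(0))
    R=Q[(Q[:,2]<.139)&(abs(Q[:,0]-.548)<.12)]
    m=R.mean(0);w,V=np.linalg.eigh(np.cov((R-m).T));print(" rail mean",m,"dir",V[:,2],"sd",np.sqrt(w), np.percentile(R[:,2],[2,50,98]))
    B=P[s&(P[:,2]>-.0)&(P[:,2]>.008)&(P[:,2]<.017)]
    print(" base",len(B),np.median(B[:,2]),cv2.minAreaRect(B[:,:2].astype(np.float32)*1000))
    S=P[s&(P[:,2]>.05)&(P[:,2]<.1)&(abs(P[:,0]-.548)<.12)]
    if len(S)>10:print(" bar",len(S),np.percentile(S,[2,50,98],axis=0))
    # caps
    for e in (-1,1):
        C=Q[(e*(Q[:,0]-.548)>.115)];print(" cap",e,len(C),C.mean(0),C.min(0),C.max(0))
E
```

```text
top or 0.094 177 0.09997163103700005 ((614.4515991210938, -287.1076965332031), (36.068397521972656, 20.32936668395996), 72.66693878173828)
top or 0.068 515 0.07524617402998567 ((620.3386840820312, -269.17645263671875), (68.73138427734375, 90.179931640625), 73.15091705322266)
top or 0.044 516 0.050257567453391896 ((618.6557006835938, -272.0162353515625), (103.19062805175781, 90.90043640136719), 72.72509765625)
top bl 0.094 175 0.10006951728976267 ((457.3646545410156, -266.59417724609375), (36.70356369018555, 19.819276809692383), 82.16301727294922)
top bl 0.068 508 0.07505836520055684 ((461.80517578125, -232.85462951660156), (37.78034210205078, 89.62975311279297), 82.26150512695312)
top bl 0.044 509 0.05030929748319053 ((459.4409484863281, -251.07131958007812), (103.59661102294922, 89.95063018798828), 82.49935913085938)
top bk 0.094 174 0.0997304772585291 ((546.107177734375, -83.42481994628906), (35.689395904541016, 20.117115020751953), 81.03433227539062)
top bk 0.068 472 0.07508998565806387 ((548.8737182617188, -65.02202606201172), (68.41514587402344, 89.48226165771484), 80.5557250976
[... 1793 characters left out ...]
315185547)
side bk 0.044 571 0.04930436344718625 ((550.6795043945312, -64.8477783203125), (106.04763793945312, 90.5451431274414), 80.75118255615234)
side all>115 1951 [0.4002 0.2364 0.115 ] [0.697  0.2991 0.1418]
 rail mean [0.5503 0.2662 0.1326] dir [-0.9882 -0.153   0.0003] sd [0.0016 0.0029 0.0701] [0.1274 0.1331 0.1358]
 base 12543 0.011439659199110167 ((547.392578125, 272.80120849609375), (319.8052062988281, 105.05406951904297), 8.726526260375977)
 bar 1972 [[0.4335 0.2418 0.0697]
 [0.5519 0.2616 0.0831]
 [0.6635 0.2799 0.0879]]
 cap -1 309 [0.4144 0.2489 0.1322] [0.4002 0.2364 0.115 ] [0.4325 0.2557 0.1416]
 cap 1 359 [0.6816 0.2903 0.1321] [0.663  0.2775 0.1152] [0.697  0.2991 0.1418]
```

```bash
cat > mv.py <<'E'
import sys,numpy as np
def go(cur,tgt):
    cx,cy,cz,w=cur;a=np.radians(w)
    d=np.array(tgt[:3])-np.array(cur[:3])
    X=np.array([np.cos(a),np.sin(a),0]);Y=np.array([np.sin(a),-np.cos(a),0])
    dy=(tgt[3]-w+180)%360-180
    return np.round([X@d,Y@d,-d[2]],4),"roll",round(-dy,2),"dist",round(np.linalg.norm(d),3)
if __name__=="__main__":
    a=list(map(float,sys.argv[1:]));print(go(a[:4],a[4:]))
E
python3 mv.py .181 .65 .227 -15.58 .366 .409 .227 -64
```

```text
(array([ 0.2429,  0.1825, -0.    ]), 'roll', 48.42, 'dist', np.float64(0.304))
```

Emit:
{"api": "apply_moves", "payload": {"commands": [{"grip":0,"slide":[0.0486,0.0365,0],"roll":9.7},{"grip":0,"slide":[0.0972,0.073,0],"roll":19.4},{"grip":0,"slide":[0.1457,0.1095,0],"roll":29.1},{"grip":0,"slide":[0.1943,0.146,0],"roll":38.8},{"grip":0,"slide":[0.2429,0.1825,0],"roll":48.4}]}}

```text
time_s: 1.62
tcp_pos: [0.3671, 0.4076, 0.2269]
eef_rot: [-180.0, 0.0, -64.3]
contact_force: [2.6, -0.7, 0.3]
gripper_width: 0.0874
```

```bash
python3 mv.py .366 .409 .227 -64 .48 .135 .227 -93; python3 mv.py .48 .135 .227 -93 .565 -.15 .215 -107.3;python3 mv.py .565 -.15 .215 -107.3 .613 -.2928 .17 -107.3
```

```text
(array([ 0.2962,  0.0177, -0.    ]), 'roll', 29.0, 'dist', np.float64(0.297))
(array([ 0.2802, -0.0998,  0.012 ]), 'roll', 14.3, 'dist', np.float64(0.298))
(array([ 0.1221, -0.0883,  0.045 ]), 'roll', -0.0, 'dist', np.float64(0.157))
```

Emit:
{"api": "apply_moves", "payload": {"commands": [{"grip":0,"slide":[0.0592,0.0035,0],"roll":5.8},{"grip":0,"slide":[0.1185,0.0071,0],"roll":11.6},{"grip":0,"slide":[0.1777,0.0106,0],"roll":17.4},{"grip":0,"slide":[0.237,0.0142,0],"roll":23.2},{"grip":0,"slide":[0.2962,0.0177,0],"roll":29.0}]}}

```text
time_s: 2.25
tcp_pos: [0.4808, 0.1336, 0.2271]
eef_rot: [-179.9, 0.0, -93.1]
contact_force: [0.4, 0.5, 0.0]
gripper_width: 0.0877
```

Emit:
{"api": "apply_moves", "payload": {"commands": [{"grip":0,"slide":[0.056,-0.02,0.002],"roll":3},{"grip":0,"slide":[0.1121,-0.04,0.005],"roll":6},{"grip":0,"slide":[0.1681,-0.06,0.007],"roll":9},{"grip":0,"slide":[0.2242,-0.08,0.01],"roll":12},{"grip":0,"slide":[0.2802,-0.0998,0.012],"roll":14.3}]}}

```text
time_s: 2.88
tcp_pos: [0.5658, -0.1518, 0.2148]
eef_rot: [-180.0, 0.0, -107.3]
contact_force: [1.4, 1.2, 0.1]
gripper_width: 0.0876
```

Emit:
{"api": "apply_moves", "payload": {"commands": [{"grip":0,"slide":[0.0407,-0.0294,0.015],"roll":0},{"grip":0,"slide":[0.0814,-0.0589,0.03],"roll":0},{"grip":0,"slide":[0.1221,-0.0883,0.045],"roll":0},{"grip":0,"slide":[0.1221,-0.0883,0.045],"roll":0}]}}

```text
time_s: 3.38
tcp_pos: [0.6128, -0.2955, 0.1667]
eef_rot: [179.8, -0.0, -107.5]
contact_force: [-0.6, 0.4, -0.6]
gripper_width: 0.0875
```

```bash
python3 - <<'E'
from h import *
s=get_state();print(s["time_s"],s["tcp_pos"],s["eef_rot"],s["contact_force"])
for n in("side","top"):
    p,d=capture(n); cv2.imwrite(f"pics/{n}1.png",p[:,:,::-1]); np.save(f"d1_{n}.npy",d)
p=cv2.imread("pics/side1.png");cv2.imwrite("pics/side1c.png",cv2.resize(p[100:280,180:420],None,fx=3,fy=3))
E
```

```text
3.375 [ 0.61281535 -0.29549126  0.16672593] [ 1.79791402e+02 -3.27408053e-02 -1.07483269e+02] [-0.6126288   0.41342221 -0.61523627]
```

View pics/side1c.png

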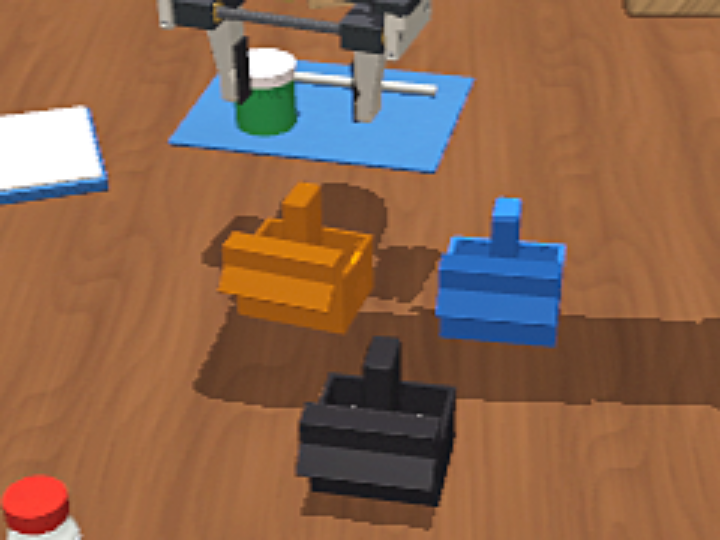

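View pics/top1.png

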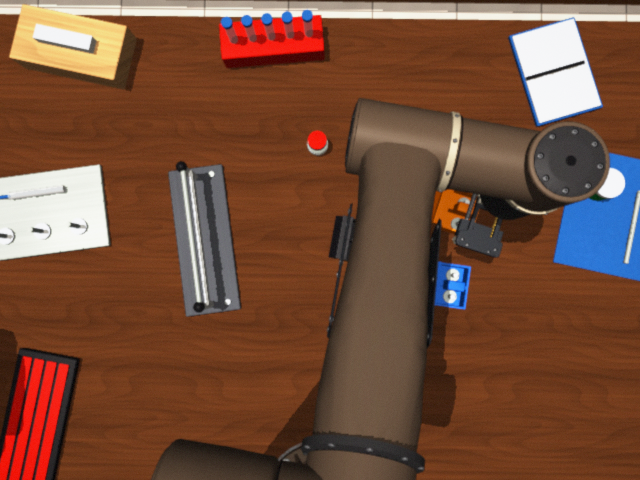

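```bash
python3 - <<'E'
from h import *
np.set_printoptions(suppress=True,precision=4)
d=np.load("d1_side.npy");P,u,v=cloud("side",d,np.ones(d.shape,bool))
a=np.radians(72.7);ex=np.array([np.cos(a),np.sin(a),0]);ey=np.array([-np.sin(a),np.cos(a),0])
c=np.array([.6128,-.2955,0]);Q=(P-c)
L=np.stack([Q@ex,Q@ey,Q[:,2]],1)
for lo,hi in((.160,.19),(.165,.175),(.175,.2)):
  for sg in(-1,1):
    s=(L[:,2]>lo)&(L[:,2]<hi)&(abs(L[:,0])<.04)&(sg*L[:,1]>0)&(abs(L[:,1])<.09)
    print(lo,sg,s.sum(),np.percentile(L[s],[2,50,98],axis=0) if s.sum() else"")
s=(L[:,2]>.094)&(L[:,2]<.108)&(abs(L[:,0])<.05)&(abs(L[:,1])<.05)
print("grip",s.sum(),np.percentile(L[s],[1,50,99],axis=0))
st=get_state();print(st["tcp_pos"],st["joints"])
E
```

```text
0.16 -1 105 [[-0.0069 -0.0603  0.1665]
 [ 0.0107 -0.0488  0.1778]
 [ 0.0154 -0.0438  0.1894]]
0.16 1 91 [[-0.0075  0.0437  0.1671]
 [ 0.0111  0.0537  0.1788]
 [ 0.0146  0.0594  0.1886]]
0.165 -1 39 [[-0.009  -0.0594  0.166 ]
 [ 0.0106 -0.0471  0.1707]
 [ 0.0148 -0.0441  0.1746]]
0.165 1 31 [[-0.0059  0.0436  0.1667]
 [ 0.0116  0.0528  0.1721]
 [ 0.0142  0.0594  0.1748]]
0.175 -1 111 [[-0.006  -0.0611  0.1757]
 [ 0.0108 -0.0493  0.188 ]
 [ 0.0154 -0.0438  0.1993]]
0.175 1 100 [[-0.0072  0.0437  0.1755]
 [ 0.0112  0.0541  0.1872]
 [ 0.0148  0.0606  0.1989]]
grip 80 [[-0.0037 -0.0098  0.0943]
 [ 0.0153  0.001   0.0979]
 [ 0.0298  0.0099  0.1011]]
[ 0.6131 -0.2931  0.1688] [ -9.1576  23.1628  -3.087   -0.003  -63.8224  -8.1882]
```

Emit:
{"api": "apply_moves", "payload": {"commands": [{"grip":0,"slide":[-0.001,0,0.04],"roll":0},{"grip":0,"slide":[-0.001,0,0.08],"roll":0},{"grip":0,"slide":[-0.001,0,0.105],"roll":0},{"grip":0,"slide":[-0.001,0,0.113],"roll":0},{"grip":0,"slide":[-0.001,0,0.113],"roll":0}]}}

```text
time_s: 4.1
tcp_pos: [0.6142, -0.291, 0.0574]
eef_rot: [-180.0, -0.0, -107.2]
contact_force: [-0.8, -0.4, 0.8]
gripper_width: 0.0879
```

Emit:
{"api": "apply_moves", "payload": {"commands": [{"grip":0.7,"slide":[0,0,0],"roll":0},{"grip":0.85,"slide":[0,0,0],"roll":0},{"grip":1,"slide":[0,0,0],"roll":0},{"grip":1,"slide":[0,0,0],"roll":0},{"grip":1,"slide":[0,0,0],"roll":0}], "grip_force": 8}}

```text
time_s: 4.72
tcp_pos: [0.6138, -0.2917, 0.0566]
eef_rot: [-180.0, 0.0, -107.3]
contact_force: [0.2, -0.2, 0.2]
gripper_width: 0.0429
```

Emit:
{"api": "apply_moves", "payload": {"commands": [{"grip":1,"slide":[0,0,0],"roll":0},{"grip":1,"slide":[0,0,0],"roll":0},{"grip":1,"slide":[0,0,0],"roll":0},{"grip":1,"slide":[0,0,0],"roll":0},{"grip":1,"slide":[0,0,0],"roll":0}]}}

```text
time_s: 5.35
tcp_pos: [0.6138, -0.2916, 0.0565]
eef_rot: [-180.0, 0.0, -107.3]
contact_force: [-0.6, -0.3, -0.6]
gripper_width: 0.0202
```

Closed on the 20 mm grip. Lift gently.

Emit:
{"api": "apply_moves", "payload": {"commands": [{"grip":1,"slide":[0,0,-0.01],"roll":0},{"grip":1,"slide":[0,0,-0.025],"roll":0},{"grip":1,"slide":[0,0,-0.045],"roll":0},{"grip":1,"slide":[0,0,-0.06],"roll":0},{"grip":1,"slide":[0,0,-0.06],"roll":0}]}}

```text
time_s: 5.98
tcp_pos: [0.6148, -0.2918, 0.1186]
eef_rot: [-179.8, 0.0, -107.3]
contact_force: [0.0, -0.4, -3.6]
gripper_width: 0.0203
```

```bash
cat > look.py <<'E'
from h import *
import sys
k,x0,y0,w,hh=sys.argv[1],*map(int,sys.argv[2:6])
s=get_state();print(round(s["time_s"],2),s["tcp_pos"].round(4),s["eef_rot"].round(1),s["contact_force"].round(2),s["moment"].round(3),s["gripper_width"])
p,d=capture("side");np.savez(f"s{k}.npz",p=p,d=d)
f=min(800/w,600/hh);cv2.imwrite(f"pics/s{k}.png",cv2.resize(p[y0:y0+hh,x0:x0+w,::-1],None,fx=f,fy=f,interpolation=cv2.INTER_CUBIC))
E
python3 look.py 2 200 60 240 180
```

```text
5.97 [ 0.6148 -0.2918  0.1186] [-179.8    0.  -107.3] [ 0.04 -0.41 -3.6 ] [ 0.044 -0.087 -0.057] 0.02030007543739132
```

View pics/s2.png

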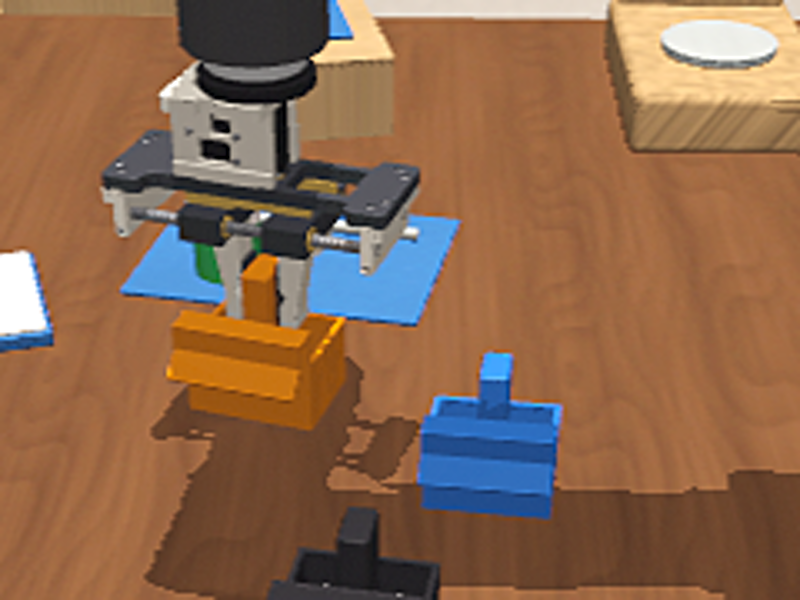

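```bash
cat > fit.py <<'E'
from h import *
from scipy.spatial import cKDTree
from scipy.optimize import least_squares
from scipy.spatial.transform import Rotation as Ro
def rect(o,a,b,s=1.5):
    na=max(2,int(np.linalg.norm(a)/s)+1);nb=max(2,int(np.linalg.norm(b)/s)+1)
    i,j=np.meshgrid(np.linspace(0,1,na),np.linspace(0,1,nb));return np.array(o)+i.reshape(-1,1)*np.array(a)+j.reshape(-1,1)*np.array(b)
def box(x0,x1,y0,y1,z0,z1):
    X,Y,Z=[x1-x0,0,0],[0,y1-y0,0],[0,0,z1-z0]
    return [rect([x0,y0,z],X,Y) for z in(z0,z1)]+[rect([x0,y,z0],X,Z) for y in(y0,y1)]+[rect([x,y0,z0],Y,Z) for x in(x0,x1)]
M=box(-18,18,-10,10,-26,24)
for a in(box(-35,-31,-45,45,-76,-26),box(31,35,-45,45,-76,-1),box(-35,35,-45,-41,-76,-26),box(-35,35,41,45,-76,-26),box(35,53,-45,45,-6,-1)):M+=a
M+=[rect([53,-45,-18],[0,90,0],[0,0,17]),rect([53,-45,-18],[0,90,0],[18,0,-18])]
M=np.vstack(M)/1000;T=cKDTree(M)
def obs(cam,p,d,near,r=.1):
    hsv=cv2.cvtColor(p,cv2.COLOR_RGB2HSV);m=(hsv[...,0]>8)&(hsv[...,0]<24)&(hsv[...,1]>200)&(hsv[...,2]>50)
    m=cv2.erode(m.astype(np.uint8),np.ones((2,2)))>0
    P,u,v=cloud(cam,d,m);return P[np.linalg.norm(P-near,axis=1)<r]
def fit(P,g0,yaw,fy=False):
    def res(q):
        R=Ro.from_euler("zy",[q[4] ,q[3]],degrees=True).as_matrix()
        return np.append(T.query((P-q[:3])@R)[0]*1000,(q[4]-yaw)*(0.3 if fy else 10))
    b=None
    for t0 in(0,15,30):
        o=least_squares(res,[*g0,t0,yaw],loss="soft_l1",x_scale=[.01,.01,.01,5,5],diff_step=1e-4)
        if b is None or o.cost<b.cost:b=o
    return b.x,np.median(res(b.x)[:-1])
E
python3 - <<'E'
from fit import *
np.set_printoptions(suppress=True,precision=4)
z=np.load("side0.npz");P=obs("side",z["p"],z["d"],[.617,-.27,.06]);print(len(P),fit(P,[.616,-.283,.076],72.7,True))
z=np.load("top0.npz");P=obs("top",z["p"],z["d"],[.617,-.27,.06]);print(len(P),fit(P,[.616,-.283,.076],72.7,True))
z=np.load("s2.npz");P=obs("side",z["p"],z["d"],[.617,-.27,.12]);print(len(P),fit(P,[.617,-.283,.138],72.7,True))
E
```

```text
1439 (array([ 0.6171, -0.2849,  0.0746,  0.1513, 72.8235]), np.float64(1.0386259091214571))
1972 (array([ 0.6143, -0.2881,  0.0776,  0.271 , 72.6941]), np.float64(1.2896821897577553))
1516 (array([ 0.6179, -0.2853,  0.1368,  0.2097, 72.8893]), np.float64(1.0359588074708372))
```

Emit:
{"api": "apply_moves", "payload": {"commands": [{"grip":1,"slide":[0,0,0.015],"roll":0},{"grip":1,"slide":[0,0,0.03],"roll":0},{"grip":1,"slide":[0,0,0.035],"roll":0},{"grip":1,"slide":[0,0,0.035],"roll":0}], "grip_force": 5}}

```text
time_s: 6.52
tcp_pos: [0.6133, -0.2915, 0.0803]
eef_rot: [179.9, -0.0, -107.3]
contact_force: [-0.6, 0.9, -3.4]
gripper_width: 0.0199
```

```bash
cat > meas.py <<'E'
import sys,subprocess
from fit import *
np.set_printoptions(suppress=True,precision=4)
k=sys.argv[1];yaw=float(sys.argv[2])
s=get_state();t=s["tcp_pos"];print("t",round(s["time_s"],2),"tcp",t.round(4),s["eef_rot"].round(1),"F",s["contact_force"].round(2),"M",s["moment"].round(3),"w",round(s["gripper_width"],4))
p,d=capture("side");np.savez(f"s{k}.npz",p=p,d=d)
g=t+[0,0,.019]
P=obs("side",p,d,g,.13);x,r=fit(P,g,yaw,True);print(len(P),x,"res",r)
E
python3 meas.py 3 72.7
```

```text
t 6.53 tcp [ 0.6133 -0.2915  0.0803] [ 179.9   -0.  -107.3] F [-0.62  0.85 -3.43] M [-0.014 -0.066  0.026] w 0.0199
1439 [ 0.6161 -0.2849  0.0985 -0.0608 72.1332] res 1.0461923735934944
```

Emit:
{"api": "apply_moves", "payload": {"commands": [{"grip":1,"slide":[0,0,0],"roll":0},{"grip":1,"slide":[0,0,0],"roll":0},{"grip":1,"slide":[0,0,0],"roll":0}], "grip_force": 3}}

```text
time_s: 6.95
tcp_pos: [0.6139, -0.2916, 0.0819]
eef_rot: [-180.0, 0.0, -107.3]
contact_force: [0.4, 0.1, -3.0]
gripper_width: 0.0199
```

```bash
python3 meas.py 4 72.7
```

```text
t 6.95 tcp [ 0.6139 -0.2916  0.0819] [-180.     0.  -107.3] F [ 0.36  0.06 -3.04] M [ 0.072 -0.018 -0.017] w 0.0199
1430 [ 0.6167 -0.2852  0.1001 -0.1584 72.6091] res 1.0654829277441673
```

```bash
python3 mv.py .6133 -.2918 .082 -107.3 .605 -.25 .20 -107.3; python3 mv.py .605 -.25 .20 -107.3 .585 -.03 .20 -94; python3 mv.py .585 -.03 .2 -94 .5623 .1746 .2 -81.2
```

```text
(array([-0.0374,  0.0204, -0.118 ]), 'roll', -0.0, 'dist', np.float64(0.125))
(array([-0.2041,  0.0845, -0.    ]), 'roll', -13.3, 'dist', np.float64(0.221))
(array([-0.2025,  0.0369, -0.    ]), 'roll', -12.8, 'dist', np.float64(0.206))
```

Emit:
{"api": "apply_moves", "payload": {"commands": [{"grip":1,"slide":[0,0,-0.01],"roll":0},{"grip":1,"slide":[0,0,-0.045],"roll":0},{"grip":1,"slide":[-0.01,0.005,-0.085],"roll":0},{"grip":1,"slide":[-0.025,0.013,-0.115],"roll":0},{"grip":1,"slide":[-0.0374,0.0204,-0.118],"roll":0}], "grip_force": 12}}

```text
time_s: 7.62
tcp_pos: [0.6067, -0.2497, 0.2031]
eef_rot: [-179.7, 0.0, -107.3]
contact_force: [-0.5, 0.0, -4.0]
gripper_width: 0.0202
```

Emit:
{"api": "apply_moves", "payload": {"commands": [{"grip":1,"slide":[-0.041,0.017,0],"roll":-2.7},{"grip":1,"slide":[-0.082,0.034,0],"roll":-5.4},{"grip":1,"slide":[-0.123,0.051,0],"roll":-8.1},{"grip":1,"slide":[-0.164,0.068,0],"roll":-10.7},{"grip":1,"slide":[-0.2041,0.0845,0],"roll":-13.3}]}}

```text
time_s: 8.25
tcp_pos: [0.5842, -0.0283, 0.1986]
eef_rot: [179.9, -0.0, -93.9]
contact_force: [0.9, -0.0, -3.2]
gripper_width: 0.0201
```

Emit:
{"api": "apply_moves", "payload": {"commands": [{"grip":1,"slide":[-0.045,0.008,0],"roll":-2.8},{"grip":1,"slide":[-0.09,0.016,0],"roll":-5.6},{"grip":1,"slide":[-0.135,0.024,0],"roll":-8.4},{"grip":1,"slide":[-0.175,0.032,0],"roll":-11.2},{"grip":1,"slide":[-0.2025,0.0369,0],"roll":-12.8}]}}

```text
time_s: 8.88
tcp_pos: [0.5613, 0.1764, 0.1985]
eef_rot: [179.9, -0.0, -81.0]
contact_force: [0.8, 0.7, -2.9]
gripper_width: 0.0197
```

```bash
python3 meas.py 5 98.8; python3 - <<'E'
from h import *
z=np.load("s5.npz");cv2.imwrite("pics/s5.png",z["p"][...,::-1])
E
```

```text
t 8.88 tcp [0.5613 0.1764 0.1985] [179.9  -0.  -81. ] F [ 0.85  0.71 -2.92] M [ 0.013 -0.111 -0.033] w 0.0197
2547 [ 0.561   0.1822  0.2169 -0.0955 98.9485] res 0.893805898553153
```

View pics/s5.png

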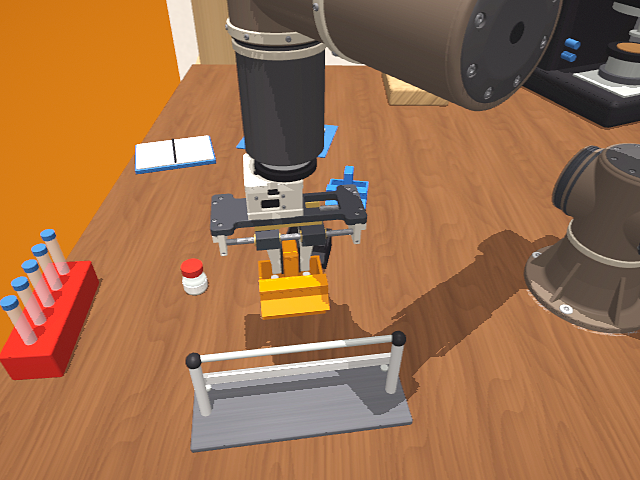

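Emit:
{"api": "apply_moves", "payload": {"commands": [{"grip":1,"slide":[0,0,0.02],"roll":0},{"grip":1,"slide":[-0.01,0,0.0345],"roll":0},{"grip":1,"slide":[-0.025,0,0.0345],"roll":0},{"grip":1,"slide":[-0.036,0,0.0345],"roll":0},{"grip":1,"slide":[-0.036,0,0.0345],"roll":0}], "grip_force": 6}}

```text
time_s: 9.55
tcp_pos: [0.5573, 0.2116, 0.1657]
eef_rot: [-179.9, 0.0, -81.1]
contact_force: [0.2, -0.4, -3.3]
gripper_width: 0.02
```

Emit:
{"api": "apply_moves", "payload": {"commands": [{"grip":1,"slide":[-0.004,0,0],"roll":0},{"grip":1,"slide":[-0.007,0,0],"roll":0},{"grip":1,"slide":[-0.01,0,0],"roll":0},{"grip":1,"slide":[-0.013,0,0],"roll":0}]}}

```text
time_s: 10.05
tcp_pos: [0.5551, 0.2228, 0.1653]
eef_rot: [-180.0, -0.0, -81.2]
contact_force: [-0.4, -2.8, -0.7]
gripper_width: 0.0198
```

```bash
python3 meas.py 6 98.8
```

```text
t 10.05 tcp [0.5551 0.2228 0.1653] [-180.    -0.   -81.2] F [-0.43 -2.78 -0.75] M [-0.993 -0.216  0.005] w 0.0198
2378 [ 0.5547  0.2266  0.1798 -0.9481 98.3535] res 1.289874893613651
```

```bash
python3 - <<'E'
from h import *
z=np.load("s6.npz");p=z["p"][200:420,170:430,::-1];cv2.imwrite("pics/s6.png",cv2.resize(p,None,fx=2.7,fy=2.7,interpolation=2))
E
```

```text
(no output)
```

View pics/s6.png

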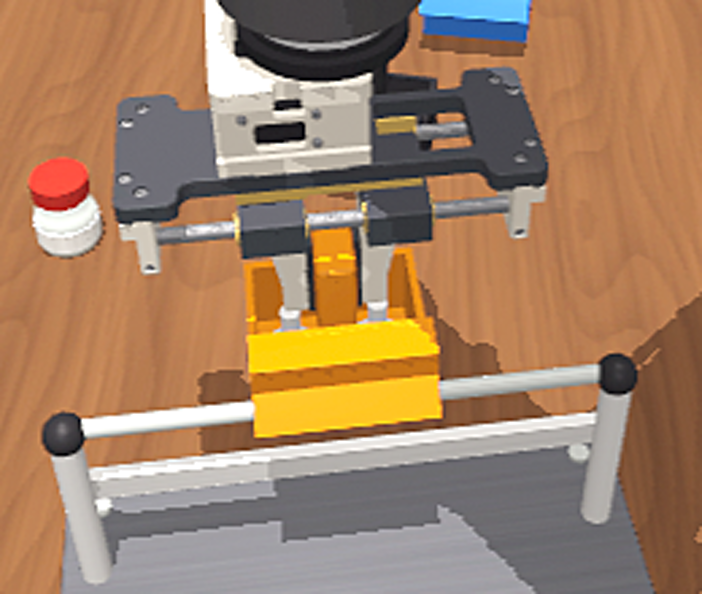

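```bash
sed -i 's/<24)/<33)/' fit.py; python3 - <<'E'
from fit import *
np.set_printoptions(suppress=True,precision=4)
for k,g in((5,[.561,.1822,.217]),(6,[.555,.227,.183])):
    z=np.load(f"s{k}.npz");P=obs("side",z["p"],z["d"],g,.13);print(len(P),fit(P,g,98.8))
E
```

```text
3428 (array([ 0.561 ,  0.1822,  0.217 , -0.0766, 98.9386]), np.float64(0.8885700502465128))
3533 (array([ 0.555 ,  0.2265,  0.1803, -0.4518, 98.6325]), np.float64(1.2252049056166214))
```

```bash
python3 - <<'E'
from fit import *
np.set_printoptions(suppress=True,precision=4)
g=[.555,.227,.183]
z=np.load("s6.npz");P=obs("side",z["p"],z["d"],g,.13)
for th in(-4,0,4,8,12,16):
    R=Ro.from_euler("zy",[98.8,th],degrees=True).as_matrix()
    o=least_squares(lambda q:T.query((P-q)@R)[0]*1000,g,loss="soft_l1",x_scale=.01,diff_step=1e-4);print(th,o.cost/len(P),o.x)
R=Ro.from_euler("z",98.8,degrees=True).as_matrix()
L=(P-[.555,.2265,.1803])@R
r=T.query(L)[0]*1000
b=L[r>4]; print(len(b),np.percentile(b,[5,25,50,75,95],axis=0))
# surfaces: lip top / flare / grip
def pl(s,n):
    Q=L[s];m=Q.mean(0);w,V=np.linalg.eigh(np.cov((Q-m).T));print(n,s.sum(),m,"normal",V[:,0],"sd",w[0]**.5)
pl((abs(L[:,1])<.008)&(L[:,2]>.0)&(L[:,0]<.03)&(L[:,2]<.02),"grip back")
pl((L[:,0]>.04)&(L[:,2]<-.018),"flare")
pl((L[:,0]>.036)&(L[:,0]<.05)&(L[:,2]>-.012),"lip top")
st=get_state();print(st["tcp_pos"],st["contact_force"])
E
```

```text
-4 1.0612709919920627 [0.5554 0.2267 0.1814]
0 0.9120544348240894 [0.5553 0.2265 0.1802]
4 1.2001273270257273 [0.5571 0.2266 0.18  ]
8 1.6525219734312422 [0.5573 0.2265 0.1802]
12 2.2916811776908066 [0.5582 0.2265 0.1799]
16 3.0348330772470984 [0.5591 0.2265 0.1798]
108 [[-0.0324 -0.0426 -0.0357]
 [-0.0288 -0.0367 -0.0217]
 [-0.0142  0.002  -0.0208]
 [ 0.0035  0.0409 -0.0198]
 [ 0.0644  0.0433  0.0284]]
grip back 114 [0.0201 0.     0.0101] normal [ 0.9972  0.0166 -0.0723] sd 0.000625342896538465
flare 1107 [ 0.0597 -0.0001 -0.0267] normal [ 0.7608 -0.0038  0.649 ] sd 0.0010329198567898149
lip top 612 [ 0.043  -0.0004 -0.0008] normal [-0.0609  0.001  -0.9981] sd 0.0008918257187560903
[0.5551 0.2231 0.1653] [ 1.647  -2.2757 -2.0974]
```

```bash
sed -i 's/"zy"/"ZY"/' fit.py; python3 - <<'E'
from fit import *
np.set_printoptions(suppress=True,precision=4)
for k,g,y in((3,[.615,-.285,.099],72.7),(4,[.615,-.285,.099],72.7),(5,[.561,.1822,.217],98.8),(6,[.555,.227,.183],98.8)):
    z=np.load(f"s{k}.npz");P=obs("side",z["p"],z["d"],g,.13);print(len(P),fit(P,g,y))
E
```

```text
1439 (array([ 0.6162, -0.2851,  0.0983, -0.3396, 72.2348]), np.float64(1.0487050681847794))
1430 (array([ 0.6167, -0.2854,  0.0995, -0.6192, 72.6374]), np.float64(1.0550390855968943))
3428 (array([ 0.5611,  0.1825,  0.2173,  0.5453, 98.9867]), np.float64(0.8810269810795828))
3533 (array([ 0.5552,  0.228 ,  0.1836,  4.2429, 98.8209]), np.float64(0.8870503393049667))
```

Emit:
{"api": "apply_moves", "payload": {"commands": [{"grip":1,"slide":[-0.003,0,0],"roll":0},{"grip":1,"slide":[-0.006,0,0],"roll":0},{"grip":1,"slide":[-0.009,0,0],"roll":0},{"grip":1,"slide":[-0.012,0,0],"roll":0},{"grip":1,"slide":[-0.013,0,0],"roll":0}]}}

```text
time_s: 10.72
tcp_pos: [0.5531, 0.2362, 0.1653]
eef_rot: [-180.0, -0.0, -81.2]
contact_force: [1.2, -3.5, 1.5]
gripper_width: 0.0199
```

```bash
python3 meas.py 7 98.8
```

```text
t 10.72 tcp [0.5531 0.2362 0.1653] [-180.    -0.   -81.2] F [ 1.24 -3.51  1.48] M [-1.404 -0.29  -0.044] w 0.0199
1747 [ 0.5537  0.2383  0.1831 16.9759 98.954 ] res 0.818268032593456
```

Emit:
{"api": "apply_moves", "payload": {"commands": [{"grip":1,"slide":[-0.002,0,0],"roll":0},{"grip":1,"slide":[-0.0035,0,0],"roll":0},{"grip":1,"slide":[-0.0035,0,0],"roll":0}]}}

```text
time_s: 11.15
tcp_pos: [0.5526, 0.2396, 0.1651]
eef_rot: [-180.0, 0.0, -81.2]
contact_force: [1.7, -3.9, 1.5]
gripper_width: 0.02
```

```bash
python3 meas.py 8 98.8
```

```text
t 11.15 tcp [0.5526 0.2396 0.1651] [-180.     0.   -81.2] F [ 1.67 -3.86  1.51] M [-1.197 -0.404 -0.093] w 0.02
1539 [ 0.5534  0.2407  0.1829 19.8281 98.7327] res 0.8338735705048577
```

Emit:
{"api": "apply_moves", "payload": {"commands": [{"grip":1,"slide":[0,0,0],"roll":0},{"grip":1,"slide":[0.002,0,-0.015],"roll":0},{"grip":1,"slide":[0.006,0,-0.035],"roll":0},{"grip":1,"slide":[0.02,0,-0.05],"roll":0},{"grip":1,"slide":[0.035,0,-0.055],"roll":0}], "grip_force": 20}}

```text
time_s: 11.82
tcp_pos: [0.5582, 0.2044, 0.2214]
eef_rot: [-179.9, 0.1, -81.2]
contact_force: [-0.1, 0.1, -4.1]
gripper_width: 0.0197
```

Emit:
{"api": "apply_moves", "payload": {"commands": [{"grip":1,"slide":[0.015,0,0],"roll":0},{"grip":1,"slide":[0.025,0,0],"roll":0},{"grip":1,"slide":[0.025,0,0],"roll":0}]}}

```text
time_s: 12.2
tcp_pos: [0.5616, 0.1791, 0.2195]
eef_rot: [179.9, -0.0, -81.2]
contact_force: [0.6, 0.5, -3.7]
gripper_width: 0.0199
```

```bash
python3 meas.py 9 98.8;  python3 - <<'E'
from h import *
z=np.load("s9.npz");p=z["p"][180:420,150:450,::-1];cv2.imwrite("pics/s9.png",cv2.resize(p,None,fx=2.5,fy=2.5,interpolation=2))
d=z["d"];P,u,v=cloud("side",d,np.ones(d.shape,bool))
R=P[(P[:,2]>.120)&(P[:,2]<.14)&(abs(P[:,0]-.548)<.12)&(abs(P[:,1]-.264-(P[:,0]-.548)*.153)<.015)]
m=R.mean(0);w,V=np.linalg.eigh(np.cov((R-m).T));print(m,V[:,2],len(R),np.percentile(R[:,2],[2,98]))
E
```

```text
t 12.2 tcp [0.5616 0.1791 0.2195] [179.9  -0.  -81.2] F [ 0.63  0.47 -3.66] M [ 0.13  -0.047  0.016] w 0.0199
2048 [ 0.5622  0.1803  0.2372 20.0447 98.8406] res 0.8500962669551266
[0.55069396 0.26621691 0.13254068] [-9.88191711e-01 -1.53222256e-01 -2.86678168e-04] 1341 [0.12737473 0.13551372]
```

View pics/s9.png

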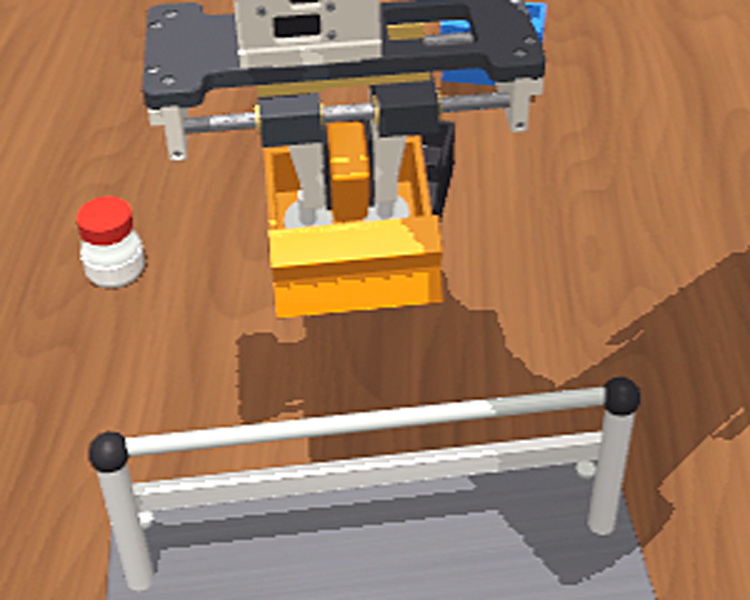

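Emit:
{"api": "apply_moves", "payload": {"commands": [{"grip":1,"slide":[-0.02,0,0],"roll":0},{"grip":1,"slide":[-0.045,0,0.005],"roll":0},{"grip":1,"slide":[-0.06,0,0.02],"roll":0},{"grip":1,"slide":[-0.062,0,0.04],"roll":0},{"grip":1,"slide":[-0.062,0,0.0464],"roll":0}]}}

```text
time_s: 12.88
tcp_pos: [0.5509, 0.2416, 0.1714]
eef_rot: [179.8, -0.1, -81.1]
contact_force: [0.3, -1.4, -2.1]
gripper_width: 0.02
```

Emit:
{"api": "apply_moves", "payload": {"commands": [{"grip":1,"slide":[0,0,0],"roll":0},{"grip":1,"slide":[0,0,0],"roll":0}]}}

```text
time_s: 13.12
tcp_pos: [0.5526, 0.2416, 0.1743]
eef_rot: [-179.9, 0.0, -81.2]
contact_force: [-0.2, -0.7, -3.7]
gripper_width: 0.0199
```

```bash
cat >> meas.py <<'E'
if yaw>90:
    q=x[:3]-[.5485,.2636,.1294];a=np.radians(98.8);rx=np.cos(a)*q[0]+np.sin(a)*q[1];ry=-np.sin(a)*q[0]+np.cos(a)*q[1];rz=q[2]
    t=np.radians(x[3]);print("centre in rail frame mm",(1000*np.array([rx,ry,rz])).round(1),"rail in caddy x,z",(1000*np.array([-rx*np.cos(t)+rz*np.sin(t),-rx*np.sin(t)-rz*np.cos(t)])).round(1))
E
python3 meas.py 10 98.8
```

```text
t 13.12 tcp [0.5526 0.2416 0.1743] [-179.9    0.   -81.2] F [-0.25 -0.69 -3.66] M [ 0.092 -0.04  -0.005] w 0.0199
1585 [ 0.5534  0.2426  0.1915 19.6647 98.7893] res 0.8404630724371898
centre in rail frame mm [-21.5  -1.6  62.1] rail in caddy x,z [ 41.2 -51.2]
```

Emit:
{"api": "apply_moves", "payload": {"commands": [{"grip":1,"slide":[0.003,0,0.008],"roll":0},{"grip":1,"slide":[0.006,0,0.016],"roll":0},{"grip":1,"slide":[0.009,0,0.024],"roll":0},{"grip":1,"slide":[0.012,0,0.032],"roll":0},{"grip":1,"slide":[0.0137,0,0.036],"roll":0}]}}

```text
time_s: 13.8
tcp_pos: [0.5541, 0.2274, 0.1368]
eef_rot: [180.0, -0.0, -81.2]
contact_force: [1.0, 0.5, -2.9]
gripper_width: 0.0202
```

```bash
python3 meas.py 11 98.8;  python3 - <<'E'
from h import *
z=np.load("s11.npz");p=z["p"][200:420,170:430,::-1];cv2.imwrite("pics/s11.png",cv2.resize(p,None,fx=2.7,fy=2.7,interpolation=2))
E
```

```text
t 13.8 tcp [0.5541 0.2274 0.1368] [180.   -0.  -81.2] F [ 1.04  0.51 -2.94] M [ 0.152  0.053 -0.027] w 0.0202
1356 [ 0.5549  0.2287  0.1548 20.0901 98.7993] res 0.8330349068142022
centre in rail frame mm [-35.5  -1.   25.4] rail in caddy x,z [ 42.  -11.7]
```

View pics/s11.png

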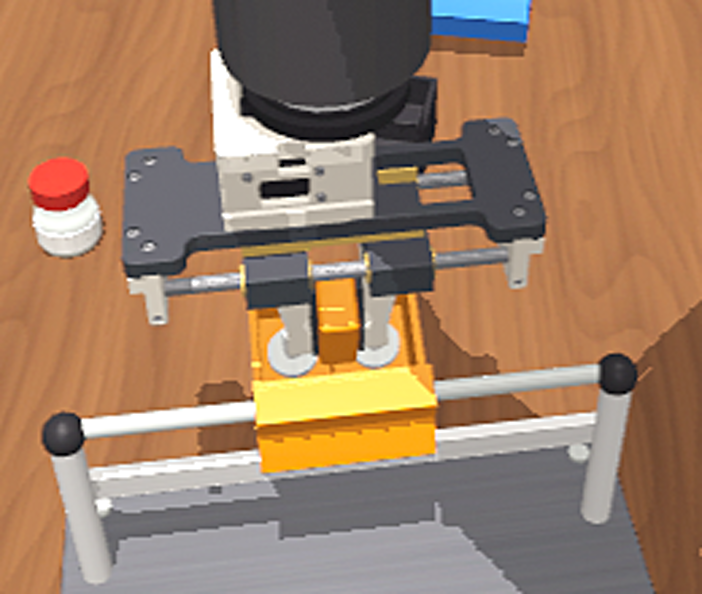

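Emit:
{"api": "apply_moves", "payload": {"commands": [{"grip":1,"slide":[0,0,0],"roll":0},{"grip":1,"slide":[0.0015,0,0.002],"roll":0},{"grip":1,"slide":[0.0039,0,0.0042],"roll":0},{"grip":1,"slide":[0.0055,0,0.006],"roll":0},{"grip":1,"slide":[0.0073,0,0.0078],"roll":0}], "grip_force": 5}}

```text
time_s: 14.48
tcp_pos: [0.5556, 0.2208, 0.13]
eef_rot: [-180.0, 0.0, -81.2]
contact_force: [0.1, 0.9, -1.7]
gripper_width: 0.02
```

```bash
python3 meas.py 12 98.8
```

```text
t 14.47 tcp [0.5556 0.2208 0.13  ] [-180.     0.   -81.2] F [ 0.07  0.93 -1.7 ] M [0.708 0.065 0.024] w 0.02
2924 [ 0.556   0.2237  0.1472  9.4657 98.8743] res 0.8829570439929829
centre in rail frame mm [-40.6  -1.3  17.8] rail in caddy x,z [ 43.  -10.9]
```

Swinging as planned (9.5°). Continue to level.

Emit:
{"api": "apply_moves", "payload": {"commands": [{"grip":1,"slide":[0.002,0,0.0022],"roll":0},{"grip":1,"slide":[0.0035,0,0.0042],"roll":0},{"grip":1,"slide":[0.005,0,0.0065],"roll":0},{"grip":1,"slide":[0.0058,0,0.0082],"roll":0},{"grip":1,"slide":[0.0058,0,0.0082],"roll":0}]}}

```text
time_s: 15.15
tcp_pos: [0.5563, 0.215, 0.1222]
eef_rot: [-180.0, 0.0, -81.2]
contact_force: [-3.1, 2.2, 4.1]
gripper_width: 0.02
```

```bash
python3 meas.py 13 98.8
```

```text
t 15.15 tcp [0.5563 0.215  0.1222] [-180.     0.   -81.2] F [-3.08  2.25  4.13] M [ 0.651  0.855 -0.066] w 0.02
3160 [ 0.5558  0.22    0.1404  0.0246 99.001 ] res 0.9015704533016147
centre in rail frame mm [-44.2  -0.5  11. ] rail in caddy x,z [ 44.2 -11. ]
```

Emit:
{"api": "apply_moves", "payload": {"commands": [{"grip":1,"slide":[0,0,-0.0005],"roll":0},{"grip":0.7,"slide":[0,0,-0.0005],"roll":0},{"grip":0.5,"slide":[0,0,-0.0005],"roll":0},{"grip":0.4,"slide":[0,0,-0.0005],"roll":0},{"grip":0.4,"slide":[0,0,-0.0005],"roll":0}]}}

```text
time_s: 15.82
tcp_pos: [0.5563, 0.2148, 0.1221]
eef_rot: [180.0, -0.0, -81.2]
contact_force: [-0.6, 0.3, -0.0]
gripper_width: 0.0498
```

```bash
python3 meas.py 14 98.8
```

```text
t 15.82 tcp [0.5563 0.2148 0.1221] [180.   -0.  -81.2] F [-0.62  0.25 -0.01] M [ 0.117 -0.057  0.005] w 0.0498
3154 [ 0.5562  0.22    0.1402 -0.1393 98.8266] res 0.9058137432092008
centre in rail frame mm [-44.3  -0.9  10.8] rail in caddy x,z [ 44.2 -10.9]
```

Released and stable. Withdraw straight up.

Emit:
{"api": "apply_moves", "payload": {"commands": [{"grip":0.4,"slide":[0,0,-0.015],"roll":0},{"grip":0.4,"slide":[0,0,-0.04],"roll":0},{"grip":0.4,"slide":[0,0,-0.08],"roll":0},{"grip":0.4,"slide":[0,0,-0.12],"roll":0},{"grip":0.4,"slide":[0,0,-0.12],"roll":0}]}}

```text
time_s: 16.5
tcp_pos: [0.5581, 0.2159, 0.2473]
eef_rot: [-179.6, 0.2, -81.1]
contact_force: [-0.4, -0.2, 0.0]
gripper_width: 0.0526
```

Emit:
{"api": "apply_moves", "payload": {"commands": [{"grip":0.4,"slide":[0.04,0,0],"roll":0},{"grip":0.4,"slide":[0.08,0,0],"roll":0},{"grip":0.4,"slide":[0.12,0,0],"roll":0},{"grip":0.4,"slide":[0.12,0,0],"roll":0},{"grip":0.4,"slide":[0.12,0,0],"roll":0}]}}

```text
time_s: 17.12
tcp_pos: [0.5747, 0.0963, 0.2424]
eef_rot: [-180.0, 0.0, -81.2]
contact_force: [-0.4, 0.9, 0.5]
gripper_width: 0.0528
```

```bash
python3 - <<'E'
from fit import *
np.set_printoptions(suppress=True,precision=4)
s=get_state();print(s["time_s"],s["tcp_pos"],s["contact_force"])
for n in("side","top"):
    p,d=capture(n);cv2.imwrite(f"pics/f_{n}.png",p[...,::-1])
    P=obs(n,p,d,[.556,.22,.14],.12);print(n,len(P),fit(P,[.556,.22,.14],98.8,True) if len(P)>100 else "")
    Q,u,v=cloud(n,d,np.ones(d.shape,bool))
    for nm,c in(("blue",(.46,-.25)),("black",(.548,-.068))):
        B=Q[(np.hypot(Q[:,0]-c[0],Q[:,1]-c[1])<.085)&(Q[:,2]>.094)&(Q[:,2]<.108)]
        if len(B)>15:print(n,nm,len(B),cv2.minAreaRect(B[:,:2].astype(np.float32)*1000))
E
```

```text
17.125 [0.5747 0.0963 0.2424] [-0.4002  0.8889  0.5244]
side 3702 (array([ 0.5571,  0.2202,  0.1405,  0.0244, 98.9305]), np.float64(0.8863519187651622))
side blue 35 ((454.98651123046875, -260.9376220703125), (38.34044647216797, 8.78072738647461), 81.95477294921875)
side black 126 ((548.1077880859375, -80.14192199707031), (36.6060791015625, 20.206096649169922), 79.55750274658203)
top 286 (array([ 0.5574,  0.2168,  0.1437,  3.4603, 97.642 ]), np.float64(1.4077850987500278))
top blue 181 ((457.38018798828125, -266.909423828125), (37.131168365478516, 19.903120040893555), 82.31502532958984)
top black 173 ((545.9278564453125, -83.1326904296875), (35.17692184448242, 19.86089324951172), 80.61368560791016)
```

View pics/f_side.png

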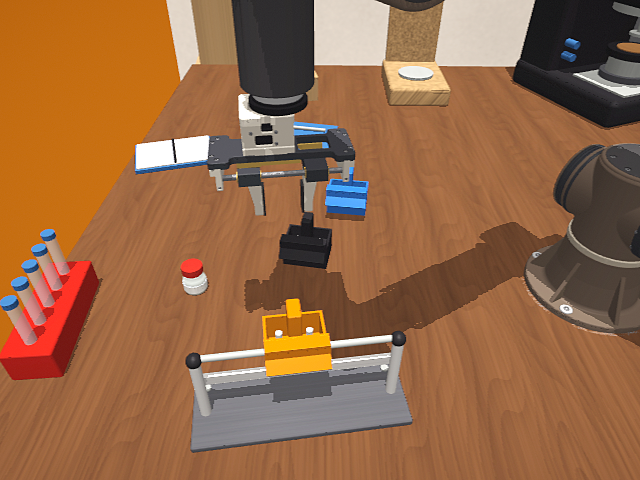

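The picture shows the orange caddy hanging level at the middle of the rail, around pixel (297,345), with the gripper clear of it. The blue and black caddies have not moved.

```bash
python3 -c "
from plant import close_job;print(close_job())"
```

```text
the job is handed in; nothing more can be done
None
```

The orange caddy now hangs level at the middle of the rail, on the stop-bar side with its back against the bar. The gripper is open and well clear, and I handed the job in at about 17 s of the 45 s allowed.

**Tipping:** The moves can only turn the tool about its own vertical axis, so I tipped the caddy by letting it pivot between the pads. I had hoped it would tip by its own weight in a light, off-centre grip, but it did not, even at 3 N. So the carry from the pick-up spot to the rail was level. At the rail I pressed the caddy's back lightly against the rail, at about 4 N, until it tipped. I then tightened the grip, backed away, and carried it tipped at 20.0° over the rail to hook the lip. I lowered the grip force again and swung the front down to level.

**Last checks:**
- **Hanging pose:** The side camera shows a pitch of 0.0°. With the gripper just opened, the grip centre was at x = -44.3 mm, z = 10.8 mm from the rail's middle (nominal -44 and 11) and about 1 mm off sideways. It stayed put after I withdrew.
- **Bystanders:** The blue and black caddies are within about 0.5 mm of where they started, as seen from the top camera. The side camera read about 2 mm different for black and saw blue only partly because the gripper was in the way.
- **Disagreement:** The top camera's fit of the hung caddy gave 3.5° instead of 0°. It rested on only 286 points of a mostly hidden caddy and fitted worse, so I trusted the side camera.

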